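# Turn the drying caddy's cover over its spine

## Task

Open the slotted side of the drying caddy on the balcony ledge: with the fingertips, push its hinged cover up by the overhanging lip, turn it right over the middle spine and lay it flat on the other side, without slamming it. Do not grip the cover between the fingers or lift the caddy, keep the caddy where it stands, and leave the jar, basket, paddle and cup alone.

Things in the scene. Friction and masses are not known exactly. Their poses are not given: they have to be found in the camera images.
- caddy: white two-bay caddy, loose on rubber feet, 1.1-1.6 kg. 170 mm (own x) by 200 mm (own y), rim 85 mm up. Origin: centre of underside, z up. Own x points away from the robot (within 0.5 rad at start), from the near bay (slots formed by grey dividers, jar lids in them) to the far bay (plain tray); the spine and steel hinge run along own y in the middle. Wire loops stand out 26 mm at its ends.
- cover (a joint): angle of the cover about the spine, rad: 0 = flat on the near bay (own -x side), 1.57 = upright, 3.14 = flat on the far bay (mechanical stop). Starts at 0 to 0.3. The hinge is stiff (0.14 N m friction) and holds the cover at any angle where it is left; 2 to 3 N at the lip moves it.
- hinge_mid (a point): middle of the hinge axis, fixed in the caddy 89 mm above its underside; the axis runs along the caddy's own y. Axes as the caddy's.
- lip_mid (a point): middle of the lower edge of the cover's free edge (the lip), 100 mm from the hinge axis; turns with the cover. Closed, the lip stands out 15 mm beyond the caddy's near wall along its whole width, its underside 85 mm above the ledge, nothing beneath it.
- cover_back: brown wooden half of the cover, looks down when closed, up when turned over: 192 mm along the spine, 7 to 100 mm from the hinge axis, 4 mm thick. The whole cover is 8 mm thick, 0.17 kg; the hinge axis lies at mid-thickness, so it rests on the rims on either side. Origin on the hinge axis, at its middle; board runs to own -x, this face looks to own -z.
- cover_face: upper half of the cover, a blue plastic sheet 190 mm along the spine and 4 mm thick; looks up when closed and lies underneath when turned over. Origin on the hinge axis; in its own frame it runs to -x and this face looks to +z.
- jar: glass jar with swing-top lid and wire bail, 92 mm across, empty, 144 mm tall, 0.45 kg; origin at the centre of its underside. Bystander beyond the caddy's +y end, beside the cup.
- basket: green plastic strainer basket, 172 mm across at the rim, 78 mm tall; origin at the centre of its underside. Bystander beyond the caddy's -y end.
- paddle: wooden rice paddle lying flat beyond the caddy, about 216 mm long, blade 66 mm wide, 9 mm thick; origin under the middle of its length, x towards the blade. Bystander.
- cup: steel cup, 74 mm across, 78 mm tall; origin at the centre of its underside. Bystander beyond the caddy's +y end, beside the jar.

How it is judged:
By the outcome, as a careful person would: the job done as asked, in the order asked, and still so for the second after the job is handed in, with the robot touching nothing.
It also fails if it takes over 42 s, if anything falls off the work surface, if the arm or the gripper's body presses on something with over 40 N, if the wrist force passes 120 N, or if a joint passes its speed limit or range.

## Robot

A 6-joint arm with a two-finger parallel gripper is mounted at the origin on the work surface. World frame = base frame: x ahead of the robot, y to its left, z up, the work surface at z = 0. Lengths are in m, angles in rad, forces in N, time in s.
With the tool pointing down it reaches from about 0.35 to 0.975 m from the base axis. Payload 4.9 kg.
Tool frame: the origin (TCP) lies between the finger pads; the fingertips stand 22 mm ahead of it and the grasp point (between the pads) lies 3 mm ahead of it; z points along the fingers, y is the line along which they close (so a half turn about z gives the same grasp; the last joint's range is limited). The gripper opens to 85 mm and grips with 20 to 120 N. Pads are 22 mm wide; open, the fingers measure 114 mm over their backs; the gripper's body (76 mm by 85 mm) begins 54 mm behind the grasp point. The pads swing forward as they close: fully open they stand 13 mm farther back than shut.
Start: joints at [1.174, 0.053, 1.613, -0, 1.476, -0.119], TCP at [0.171, 0.601, 0.253] pointing down, gripper open.
Joint ranges: [-3.01, 3.01], [-1.01, 2.22], [0.06, 2.58], [-1.02, 4.17], [0.09, 2.62], [-3.14, 3.14]. Speed limits (rad/s): [2.57, 2.57, 3.14, 3.14, 3.14, 3.14].

## Interface

Orientations are given as a unit quaternion [w, x, y, z].
In Python, from plant import state, grab_frame, get_calibration, job_done, recognise, regions_of gives the robot as it stands.
- The arm moves only by the tool apply_moves, never from a script. Its argument "targets" is a list of rows, each an object with "translation": the shift along the tool's x, y, z normalised to -1 to 1, where 1 is 100 mm, a list of three; "twist": the turn about the tool's z normalised to -1 to 1, where 1 is 0.1 rad; "hand": the opening, from 0 (shut) to 1 (fully open). A call has 1 to 8 rows; each row shifts and turns the commanded pose from where the row before left it, along the tool's axes as they then stand; what a row does not reach is not made up. A row lasts 1/10 s, in which the tool goes at most 50 mm and 8.59 degrees, less where a joint would pass 70% of its speed; a pose out of reach is approached as far as the arm can. A call with a number of a shift or a turn outside -1 to 1 is refused whole. A call with a gripper value outside its range is refused whole. The fingers move at their own pace and stop on an object; the grip force is fixed at half the most. Time passes only in rows, so rows that do not move let the fingers close. It gives the time, the measured TCP pose, the force, the opening and the grip force at its end, in the units of the state.
- state(): the state, without advancing time (a new reading comes with each control period).
- grab_frame(name): name is "side" or "top" or "wrist"; returns the picture (384x512x3 uint8, red, green, blue); there is no depth.
- get_calibration(name): a dict with "camera_matrix" (3x3 intrinsics, pixels), "D" ([k1, k2, p1, p2, k3] as OpenCV has them; the pictures are not rectified), "pose" (4x4, takes a point from camera to world coordinates). Camera axes: x right, y up, looking along -z (the intrinsics and any distortion apply to the point x, -y, -z); pixel columns grow to the right and rows downward; lengths in m; the calibration is good to about 2 mm. A picture is of the moment at which its call begins: read the wrist's pose just before it. get_calibration takes no time and is no camera call; for the wrist camera it gives the pose at the moment of the call.
- job_done(): hands the job in; it is judged then, once.
Trained networks look in the newest picture that a camera, given by its name, has taken for a name from the list of things; names that differ only in an ending like _2 or _b are one class to them, and where a whole thing is asked for, a point or a joint stands for the part that bears it (a point fixed in the world has none). Each returns a list of dicts, best first, with "score" (0 to 1); they miss things now and then, are a little off and sometimes report something else, mostly with a low value. They report only what shows in the picture. A call takes as long as a camera call.
- recognise(camera, query): "point" ([x, y, z] in m, in world coordinates, good to about 4 mm: the middle of the surface that is visible of it).
- regions_of(camera, query): "pixels" (384x512 bool, what is visible of it).
The state is a dict: "time": time; "joint_pos": joint angles; "joint_vel": joint speeds; "joint_efforts": joint torques, N m; "tool_pos": TCP position; "tool_rot": TCP orientation; "contact_force": force on the tool from outside, world axes, zero at the start; "ft_torque": the same for the moment, N m; "gripper_width": opening from 0.0 (shut) to 1.0 (fully open); "grasp_force": force on a finger pad.
Only numpy, scipy, OpenCV 4.12 (cv2) and the standard library are available. Lean on these libraries where they do the work, as an engineer would, in place of code of your own. Each camera call takes 0.05 s, during which the arm holds its last target. There are 200 camera calls.

## Working session

There is one attempt and no reset: what is moved stays moved. The work goes in short steps, Python scripts to look and compute and a tool call to move; the robot and the scene stay as the last step left them, time stands still between calls to the robot, and variables do not carry over. Pictures are saved under pics/ and viewed, at most 10 in all, crops included, and the job is handed in when it is done.

Besides the shell and the picture viewer there is one more tool, called by a JSON object that holds its "name" and its "arguments". apply_moves: Moves the arm, as the interface text tells. Its arguments: {"type":"object","properties":{"targets":{"type":"array"}},"required":["targets"]}

```bash
ls; mkdir -p pics
python3 - <<'E'
from plant import *
import cv2,numpy as np
s=state();print(s['time'],s['tool_pos'],s['tool_rot'],s['gripper_width'])
ims=[]
for c in("top","side"):
    im=grab_frame(c);ims.append(im)
    k=get_calibration(c);print(c,np.round(k['camera_matrix'],1).tolist(),k['D'],np.round(k['pose'],3).tolist())
    for q in["caddy","cover","hinge_mid","lip_mid","cover_back","cover_face","jar","basket","paddle","cup"]:
        r=recognise(c,q);print(c,q,[(np.round(x['point'],3).tolist(),round(x['score'],2)) for x in r[:2]])
    cv2.imwrite(f"pics/{c}0.png",im[:,:,::-1])
E
```

```text
pics
0.0 [0.17117534 0.60050138 0.25205258] [-2.47561571e-04  1.38450007e-01  9.90368883e-01 -1.00454949e-03] 0.9956831406334854
top [[372.5, 0.0, 251.8], [0.0, 372.5, 191.6], [0.0, 0.0, 1.0]] [-0.00218176  0.          0.          0.          0.        ] [[0.018, 0.99, -0.14, 0.49], [-1.0, 0.015, -0.021, 0.029], [-0.019, 0.14, 0.99, 1.075], [0.0, 0.0, 0.0, 1.0]]
top caddy [([0.601, 0.128, 0.095], 0.98), ([0.535, -0.149, 0.031], 0.64)]
top cover [([0.561, 0.137, 0.104], 0.62)]
top hinge_mid [([0.602, 0.13, 0.095], 0.75)]
top lip_mid [([0.564, 0.137, 0.104], 0.76)]
top cover_back []
top cover_face [([0.56, 0.137, 0.102], 0.96)]
top jar [([0.718, 0.305, 0.139], 0.68)]
top basket [([0.535, -0.152, 0.03], 0.89)]
top paddle [([0.736, 0.118, 0.009], 0.84), ([0.72, 0.303, 0.139], 0.29)]
top cup [([0.601, 0.413, 0.034], 0.85)]
side [[396.3, 0.0, 252.3], [0.0, 396.3, 191.6], [0.0, 0.0, 1.0]] [-0.0199917  0.         0.         0.         0.       ] [[0.993, 0.088, -0.085, 0.501], [-0.12, 0.595, -0.795, -0.972], [-0.02, 0.799, 0.601, 0.85], [0.0, 0.0, 0.0, 1.0]]
side caddy [([0.596, 0.093, 0.066], 0.65)]
side cover [([0.562, 0.122, 0.102], 0.84), ([0.732, 0.109, 0.006], 0.52)]
side hinge_mid [([0.598, 0.097, 0.068], 0.77)]
side lip_mid [([0.561, 0.13, 0.104], 0.72), ([0.561, 0.124, 0.099], 0.71)]
side cover_back []
side cover_face [([0.56, 0.132, 0.104], 0.84)]
side jar [([0.724, 0.288, 0.098], 0.88), ([0.602, 0.379, 0.054], 0.74)]
side basket [([0.535, -0.106, 0.04], 0.84)]
side paddle [([0.734, 0.11, 0.007], 0.8)]
side cup [([0.603, 0.376, 0.055], 0.85), ([0.536, -0.11, 0.037], 0.45)]
```

Run:
```python
import cv2
a=cv2.imread("pics/top0.png");b=cv2.imread("pics/side0.png")
cv2.imwrite("pics/t.png",cv2.resize(a[60:320,100:440],None,fx=2.2,fy=2.2,interpolation=cv2.INTER_CUBIC))
cv2.imwrite("pics/s.png",cv2.resize(b[60:320,140:440],None,fx=2.2,fy=2.2,interpolation=cv2.INTER_CUBIC))
```

```text
(no output)
```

View pics/t.png

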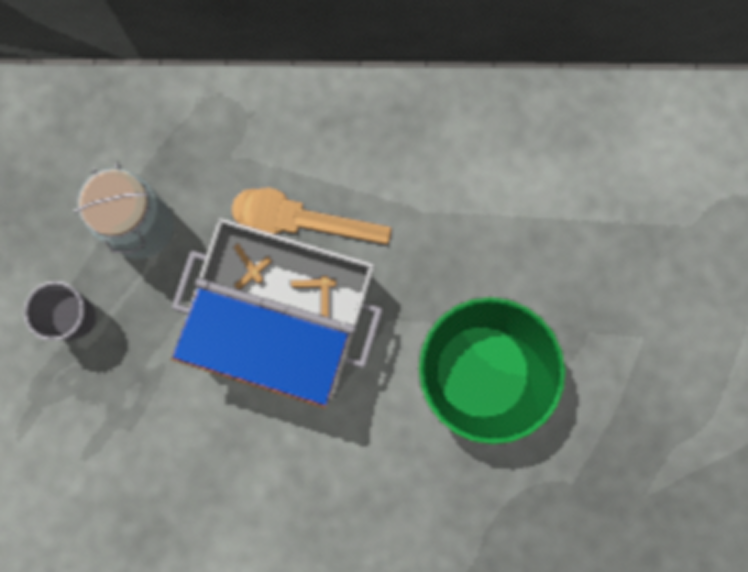

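View pics/s.png

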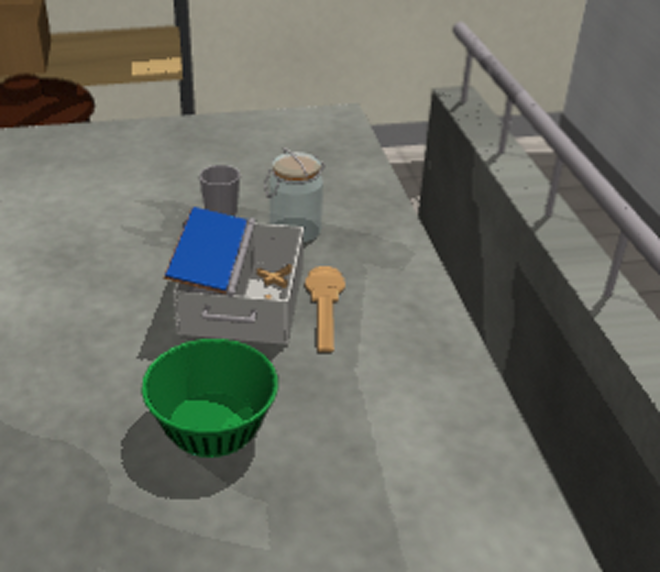

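The top view shows the caddy yawed about -0.27 rad, with the blue cover slightly raised over the near bay (crop corners about (200,285), (355,328), (328,403), (175,358)). The side view confirms this, with the jar and cup at the +y end, the basket at -y and the paddle beyond. I'll fit yaw, hinge and cover angle from the corners.

```bash
cat > h.py <<'E'
import cv2,numpy as np
from plant import *
from scipy.optimize import least_squares
def proj(c,P):
    k=get_calibration(c);T=np.linalg.inv(k['pose']);p=np.atleast_2d(P)@T[:3,:3].T+T[:3,3]
    p=p*[1,-1,-1]
    return cv2.projectPoints(p,np.zeros(3),np.zeros(3),np.array(k['camera_matrix']),np.array(k['D']))[0][:,0]
def blue(im):
    h=cv2.cvtColor(im,cv2.COLOR_RGB2HSV)
    m=cv2.inRange(h,(105,140,60),(125,255,255))
    c=max(cv2.findContours(m,0,2)[0],key=cv2.contourArea)
    hull=cv2.convexHull(c)
    for e in np.arange(2,30,.5):
        q=cv2.approxPolyDP(hull,e,True)
        if len(q)==4:return q[:,0].astype(float)
def model(x,y,yaw,th):
    R=np.array([[np.cos(yaw),-np.sin(yaw),0],[np.sin(yaw),np.cos(yaw),0],[0,0,1]])
    u=np.array([-np.cos(th),0,np.sin(th)]);n=np.array([np.sin(th),0,np.cos(th)])
    return np.array([R@(r*u+.004*n+np.array([0,s,0]))+[x,y,.089] for r,s in((7e-3,.095),(7e-3,-.095),(.1,-.095),(.1,.095))])
E
python3 - <<'E'
from h import *
Q={c:blue(cv2.imread(f"pics/{c}0.png")[:,:,::-1].copy()) for c in("top","side")}
from scipy.spatial.distance import cdist
from scipy.optimize import linear_sum_assignment as lsa
x=np.array([.605,.128,-.27,.15])
for _ in range(4):
    A={}
    for c in Q:
        i,j=lsa(cdist(proj(c,model(*x)),Q[c]));A[c]=Q[c][j]
    f=lambda x:np.concatenate([(proj(c,model(*x))-A[c]).ravel() for c in A])
    r=least_squares(f,x,x_scale=.01);x=r.x
print(x,np.round(r.fun.reshape(-1,2),1).tolist())
th=x[3];cy,sy=np.cos(x[2]),np.sin(x[2])
for t in(0.,.1,th):
    u=-.1*np.cos(t);print(t,x[0]+u*cy,x[1]+u*sy,.089+.1*np.sin(t))
for c in A:print(c,A[c].tolist())
E
```

```text
[ 0.60979979  0.12344031 -0.27147384  0.17791023] [[-0.3, -1.7], [1.9, -0.5], [0.8, 1.0], [-2.3, 0.9], [1.2, -0.6], [1.2, 0.2], [-1.3, -0.0], [-1.3, -0.2]]
0.0 0.5134621179111218 0.15025546474353557 0.089
0.1 0.5139434050034428 0.15012150064215726 0.09898334166468281
0.1779102302777787 0.514982743071599 0.14983220555706078 0.10669731772384752
top [[190.0, 192.0], [256.0, 211.0], [247.0, 243.0], [180.0, 222.0]]
side [[251.0, 160.0], [242.0, 191.0], [216.0, 185.0], [228.0, 154.0]]
```

{"name": "apply_moves", "arguments": {"targets": [{"translation":[-0.27,-0.21,0.05],"twist":0,"hand":0},{"translation":[-0.27,-0.21,0.05],"twist":0,"hand":0},{"translation":[-0.27,-0.21,0.05],"twist":0,"hand":0},{"translation":[-0.27,-0.21,0.05],"twist":0,"hand":0},{"translation":[-0.27,-0.21,0.05],"twist":0,"hand":0},{"translation":[-0.27,-0.21,0.05],"twist":0,"hand":0},{"translation":[-0.27,-0.21,0.05],"twist":0,"hand":0},{"translation":[-0.27,-0.21,0.05],"twist":0,"hand":0}]}}

```text
time: 1.9
tool_pos: [0.3337, 0.3791, 0.2133]
tool_rot: [0.0, 0.138, 0.99, 0.0]
contact_force: [-0.3, 0.2, -0.5]
gripper_width: 0.0
grasp_force: 0.0
```

{"name": "apply_moves", "arguments": {"targets": [{"translation":[-0.27,-0.21,0.05],"twist":0,"hand":0},{"translation":[-0.27,-0.21,0.05],"twist":0,"hand":0},{"translation":[-0.27,-0.21,0.05],"twist":0,"hand":0},{"translation":[-0.27,-0.21,0.05],"twist":0,"hand":0},{"translation":[-0.27,-0.21,0.05],"twist":0,"hand":0},{"translation":[-0.27,-0.21,0.05],"twist":0,"hand":0},{"translation":[-0.27,-0.21,0.05],"twist":0,"hand":0},{"translation":[0,0,0],"twist":0,"hand":0}]}}

```text
time: 2.7
tool_pos: [0.4759, 0.1843, 0.1778]
tool_rot: [-0.0, 0.141, 0.99, -0.001]
contact_force: [0.0, 0.9, -0.7]
gripper_width: -0.001
grasp_force: 0.0
```

{"name": "apply_moves", "arguments": {"targets": [{"translation":[-0.05,-0.12,0.16],"twist":0,"hand":0},{"translation":[-0.05,-0.11,0.16],"twist":0,"hand":0},{"translation":[0,0,0.16],"twist":0,"hand":0},{"translation":[0,0,0.16],"twist":0,"hand":0},{"translation":[0,0,0],"twist":0,"hand":0},{"translation":[0,0,0],"twist":0,"hand":0}]}}

```text
time: 3.3
tool_pos: [0.4768, 0.1622, 0.1132]
tool_rot: [-0.001, 0.138, 0.99, -0.0]
contact_force: [0.5, 0.1, 1.1]
gripper_width: -0.001
grasp_force: 0.0
```

Run:
```python
from h import *
s=state();print(s['time'],s['tool_pos'],s['contact_force'])
a=grab_frame("side")[120:230,170:300];b=grab_frame("wrist")
a=cv2.resize(a,(455,385),interpolation=cv2.INTER_CUBIC)
b=cv2.resize(b,(340,255))
o=np.zeros((385,800,3),np.uint8);o[:,:455]=a;o[:255,458:798]=b
cv2.imwrite("pics/a1.png",o[:,:,::-1])
```

```text
3.3 [0.47678947 0.16215087 0.11322711] [0.51249263 0.11272288 1.05340333]
```

View pics/a1.png

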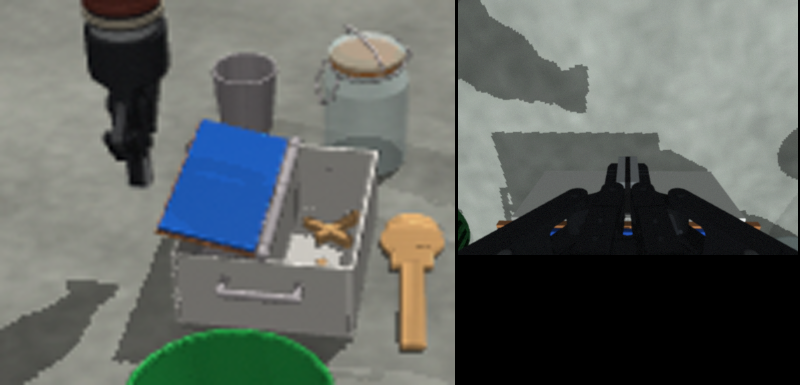

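The side crop shows the shut fingertips (about (140,180)) just short of the brown lip edge (about (160,230)). The wrist view shows the brown lip strip behind the fingers, about centred. I'll close in to contact.

{"name": "apply_moves", "arguments": {"targets": [{"translation":[-0.1,0,0],"twist":0,"hand":0},{"translation":[-0.1,0,0],"twist":0,"hand":0},{"translation":[-0.04,0,0],"twist":0,"hand":0},{"translation":[0,0,0],"twist":0,"hand":0}]}}

```text
time: 3.8
tool_pos: [0.502, 0.1553, 0.1147]
tool_rot: [0.0, 0.139, 0.99, 0.0]
contact_force: [0.2, -0.6, -0.3]
gripper_width: -0.001
grasp_force: 0.0
```

{"name": "apply_moves", "arguments": {"targets": [{"translation":[-0.02,0,0],"twist":0,"hand":0},{"translation":[-0.02,0,0],"twist":0,"hand":0},{"translation":[0,0,0],"twist":0,"hand":0}]}}

```text
time: 4.1
tool_pos: [0.5033, 0.1548, 0.1136]
tool_rot: [-0.002, 0.138, 0.99, 0.0]
contact_force: [-4.0, 1.3, 0.5]
gripper_width: -0.002
grasp_force: 2.4
```

Contact made, 4 N on the lip. Now up and slightly in.

{"name": "apply_moves", "arguments": {"targets": [{"translation":[-0.01,0,-0.03],"twist":0,"hand":0},{"translation":[-0.01,0,-0.03],"twist":0,"hand":0},{"translation":[-0.01,0,-0.03],"twist":0,"hand":0}]}}

```text
time: 4.4
tool_pos: [0.505, 0.1543, 0.1219]
tool_rot: [-0.003, 0.138, 0.99, -0.0]
contact_force: [-8.1, 3.5, -1.2]
gripper_width: 0.003
grasp_force: 4.2
```

```bash
cat >> h.py <<'E'
def look(x0):
    s=state();print(s['time'],s['tool_pos'],s['contact_force'])
    im=grab_frame("side");q=blue(im)
    # fit theta only, using corner assignment
    from scipy.spatial.distance import cdist
    best=[]
    for t in np.linspace(0,1.5,301):
        P=proj("side",model(*x0,t));best.append((cdist(P,q).min(1).sum(),t))
    print("theta",min(best));return im
E
python3 - <<'E'
from h import *
im=look((.6098,.1234,-.2715))
cv2.imwrite("pics/a2.png",cv2.resize(im[100:230,170:300],None,fx=4,fy=4)[:,:,::-1])
E
```

```text
4.4 [0.50503878 0.15425805 0.12190304] [-8.11801528  3.53961143 -1.215623  ]
theta (np.float64(4.947519011098941), np.float64(0.25))
```

{"name": "apply_moves", "arguments": {"targets": [{"translation":[-0.005,0,-0.03],"twist":0,"hand":0},{"translation":[-0.007,0,-0.03],"twist":0,"hand":0},{"translation":[-0.008,0,-0.03],"twist":0,"hand":0}]}}

```text
time: 4.75
tool_pos: [0.5078, 0.1535, 0.1314]
tool_rot: [-0.002, 0.138, 0.99, -0.0]
contact_force: [-3.8, 1.4, -1.1]
gripper_width: 0.004
grasp_force: 2.6
```

Run:
```python
from h import *
im=look((.6098,.1234,-.2715))
cv2.imwrite("pics/a2.png",cv2.resize(im[100:230,170:300],None,fx=4,fy=4)[:,:,::-1])
```

```text
4.75 [0.50784236 0.15346096 0.13135828] [-3.83043383  1.35456607 -1.14560955]
theta (np.float64(5.59873191532189), np.float64(0.34500000000000003))
```

View pics/a2.png

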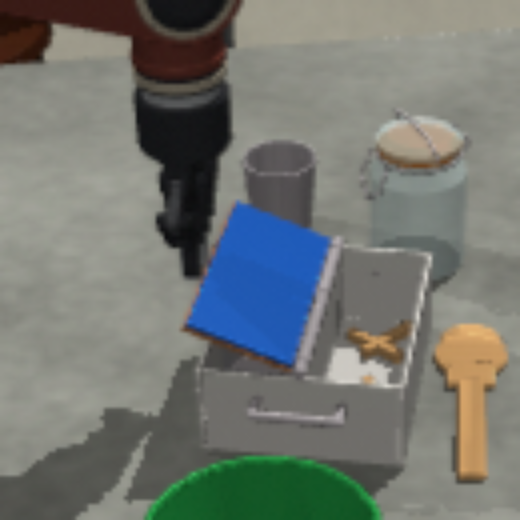

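The picture shows the cover rising with the finger: the shut fingertips (about (192,270)) are on the lip, the cover is at about 0.35 rad and the caddy hasn't moved. Now the rest of the arc.

Run:
```python
import numpy as np
def tcp(t):
    c,s=np.cos(t),np.sin(t)
    # lip-corner contact: tip 10mm below; past ~1.5 tip corner on back at r
    if t<1.5:
        X=-(.1*c+.004*s);Z=.089+.1*s-.004*c
        return X-.011,Z+.012
    r=.088
    return -(r*c+.004*s)-.011, .089+r*s-.004*c+.022
p=None
for t in np.r_[.345,np.arange(.4,3.15,.06),3.1416]:
    q=np.array(tcp(t))
    if p is not None: print("%.2f"%t,np.round(-(q-p)*10,3),np.round(q,4))
    p=q
```

```text
0.40 [-0.018 -0.052] [-0.1047  0.1363]
0.46 [-0.023 -0.056] [-0.1024  0.1418]
0.52 [-0.026 -0.054] [-0.0998  0.1472]
0.58 [-0.029 -0.052] [-0.0968  0.1525]
0.64 [-0.032 -0.051] [-0.0936  0.1575]
0.70 [-0.035 -0.049] [-0.0901  0.1624]
0.76 [-0.038 -0.046] [-0.0862  0.167 ]
0.82 [-0.041 -0.044] [-0.0821  0.1714]
0.88 [-0.043 -0.041] [-0.0778  0.1755]
0.94 [-0.046 -0.039] [-0.0732  0.1794]
1.00 [-0.048 -0.036] [-0.0684  0.183 ]
1.06 [-0.05  -0.033] [-0.0634  0.1863]
1.12 [-0.052 -0.03 ] [-0.0582  0.1893]
1.18 [-0.054 -0.027] [-0.0528  0.1919]
1.24 [-0.055 -0.023] [-0.0473  0.1943]
1.30 [-0.057 -0.02 ] [-0.0416  0.1963]
1.36 [-0.058 -0.017] [-0.0358  0.1979]
1.42 [-0.059 -0.013] [-0.03    0.1993]
1.48 [-0.059 -0.01 ] [-0.0241  0.2002]
1.54 [-0.063  0.014] [-0.0177  0.1988]
1.60 [-0.053 -0.002] [-0.0124  0.1991]
1.66 [-0.053  0.001] [-0.0071  0.199 ]
1.72 [-0.053  0.004] [-0.0019  0.1986]
1.78 [-0.052  0.007] [0.0034 0.1979]
1.84 [-0.052  0.01 ] [0.0085 0.1969]
1.90 [-0.051  0.013] [0.0137 0.1956]
1.96 [-0.05   0.016] [0.0187 0.1939]
2.02 [-0.049  0.019] [0.0236 0.192 ]
2.08 [-0.048  0.022] [0.0284 0.1898]
2.14 [-0.047  0.025] [0.0331 0.1873]
2.20 [-0.045  0.028] [0.0376 0.1845]
2.26 [-0.043  0.03 ] [0.0419 0.1815]
2.32 [-0.041  0.033] [0.046  0.1782]
2.38 [-0.039  0.035] [0.0499 0.1746]
2.44 [-0.037  0.038] [0.0536 0.1709]
2.50 [-0.035  0.04 ] [0.0571 0.1669]
2.56 [-0.032  0.042] [0.0603 0.1627]
2.62 [-0.03   0.044] [0.0633 0.1583]
2.68 [-0.027  0.045] [0.066  0.1538]
2.74 [-0.024  0.047] [0.0684 0.1491]
2.80 [-0.021  0.048] [0.0706 0.1442]
2.86 [-0.018  0.05 ] [0.0724 0.1393]
2.92 [-0.015  0.051] [0.074  0.1342]
2.98 [-0.012  0.051] [0.0752 0.1291]
3.04 [-0.009  0.052] [0.0761 0.1239]
3.10 [-0.006  0.052] [0.0768 0.1187]
3.14 [-0.002  0.037] [0.077 0.115]
```

{"name": "apply_moves", "arguments": {"targets": [{"translation":[-0.02,0,-0.05],"twist":0,"hand":0},{"translation":[-0.024,0,-0.054],"twist":0,"hand":0},{"translation":[-0.027,0,-0.053],"twist":0,"hand":0},{"translation":[-0.03,0,-0.052],"twist":0,"hand":0},{"translation":[-0.032,0,-0.05],"twist":0,"hand":0}]}}

```text
time: 5.3
tool_pos: [0.5213, 0.1496, 0.158]
tool_rot: [-0.001, 0.138, 0.99, -0.0]
contact_force: [-4.2, 1.5, 0.3]
gripper_width: -0.003
grasp_force: 2.1
```

{"name": "apply_moves", "arguments": {"targets": [{"translation":[-0.035,0,-0.047],"twist":0,"hand":0},{"translation":[-0.038,0,-0.045],"twist":0,"hand":0},{"translation":[-0.041,0,-0.043],"twist":0,"hand":0},{"translation":[-0.043,0,-0.04],"twist":0,"hand":0},{"translation":[-0.046,0,-0.037],"twist":0,"hand":0},{"translation":[-0.048,0,-0.034],"twist":0,"hand":0}]}}

```text
time: 5.9
tool_pos: [0.5471, 0.1423, 0.1832]
tool_rot: [0.0, 0.139, 0.99, -0.0]
contact_force: [-2.8, -1.2, 0.6]
gripper_width: 0.0
grasp_force: 1.2
```

{"name": "apply_moves", "arguments": {"targets": [{"translation":[-0.05,0,-0.03],"twist":0,"hand":0},{"translation":[-0.052,0,-0.026],"twist":0,"hand":0},{"translation":[-0.054,0,-0.024],"twist":0,"hand":0},{"translation":[-0.055,0,-0.02],"twist":0,"hand":0}]}}

```text
time: 6.3
tool_pos: [0.5674, 0.1367, 0.1931]
tool_rot: [0.0, 0.138, 0.99, 0.0]
contact_force: [-2.0, -0.8, -0.0]
gripper_width: 0.0
grasp_force: 1.1
```

Run:
```python
from h import *
s=state();p=s['tool_pos'];print(s['time'],p,s['contact_force'],(p[0]-.6098)*.963-(p[1]-.1234)*.268)
im=grab_frame("side")
cv2.imwrite("pics/a3.png",cv2.resize(im[80:230,170:320],None,fx=3.5,fy=3.5)[:,:,::-1])
```

```text
6.3 [0.5673879  0.13665456 0.19313993] [-1.97299494 -0.76978955 -0.00747208] -0.04439507234712759
```

View pics/a3.png

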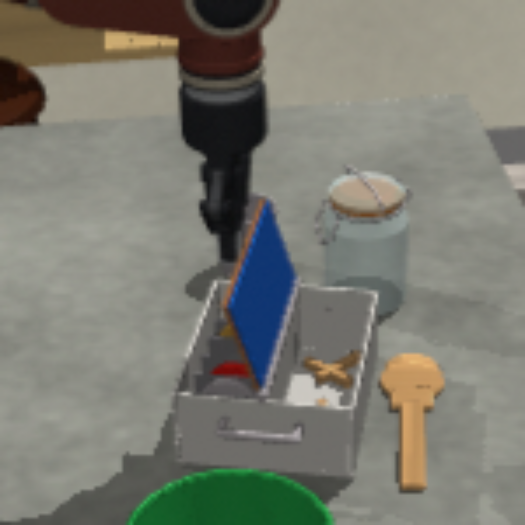

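The picture shows the cover at about 1.27 rad, nearly upright, with the fingertips behind it and the caddy in place. Now over the top.

{"name": "apply_moves", "arguments": {"targets": [{"translation":[-0.055,0,0],"twist":0,"hand":0},{"translation":[-0.055,0,0],"twist":0,"hand":0},{"translation":[-0.055,0,0],"twist":0,"hand":0},{"translation":[-0.055,0,0],"twist":0,"hand":0},{"translation":[-0.05,0,0],"twist":0,"hand":0},{"translation":[-0.05,0,0],"twist":0,"hand":0},{"translation":[-0.05,0,0.003],"twist":0,"hand":0},{"translation":[-0.05,0,0.006],"twist":0,"hand":0}]}}

```text
time: 7.15
tool_pos: [0.6077, 0.1251, 0.192]
tool_rot: [0.0, 0.138, 0.99, -0.0]
contact_force: [-0.6, 0.2, 0.5]
gripper_width: 0.002
grasp_force: 0.9
```

{"name": "apply_moves", "arguments": {"targets": [{"translation":[-0.05,0,0.009],"twist":0,"hand":0},{"translation":[-0.05,0,0.012],"twist":0,"hand":0},{"translation":[-0.048,0,0.014],"twist":0,"hand":0},{"translation":[-0.047,0,0.016],"twist":0,"hand":0}]}}

```text
time: 7.55
tool_pos: [0.6264, 0.1198, 0.1868]
tool_rot: [0.0, 0.138, 0.99, -0.0]
contact_force: [-1.1, -0.4, 2.4]
gripper_width: 0.004
grasp_force: 0.8
```

{"name": "apply_moves", "arguments": {"targets": [{"translation":[-0.045,0,0.018],"twist":0,"hand":0},{"translation":[-0.044,0,0.02],"twist":0,"hand":0},{"translation":[-0.043,0,0.023],"twist":0,"hand":0},{"translation":[-0.041,0,0.026],"twist":0,"hand":0},{"translation":[-0.04,0,0.028],"twist":0,"hand":0},{"translation":[-0.038,0,0.03],"twist":0,"hand":0},{"translation":[-0.036,0,0.032],"twist":0,"hand":0},{"translation":[-0.034,0,0.035],"twist":0,"hand":0}]}}

```text
time: 8.35
tool_pos: [0.6571, 0.111, 0.1654]
tool_rot: [0.0, 0.138, 0.99, -0.0]
contact_force: [-0.9, -0.4, 1.4]
gripper_width: -0.001
grasp_force: 0.6
```

Run:
```python
from h import *
s=state();p=s['tool_pos'];X=(p[0]-.6098)*.963-(p[1]-.1234)*.268
a,b=X+.011,p[2]-.022-.089;r=np.hypot(a,b)
print(s['time'],p,s['contact_force'],X,r,np.pi-(np.arctan2(b,a)-.004/r))
im=grab_frame("side")
cv2.imwrite("pics/a4.png",cv2.resize(im[80:230,170:320],None,fx=3.5,fy=3.5)[:,:,::-1])
```

```text
8.35 [0.65712027 0.11101218 0.1653714 ] [-0.94309361 -0.36667681  1.44225983] 0.048889358063295155 0.08088871804026855 2.45390030244428
```

View pics/a4.png

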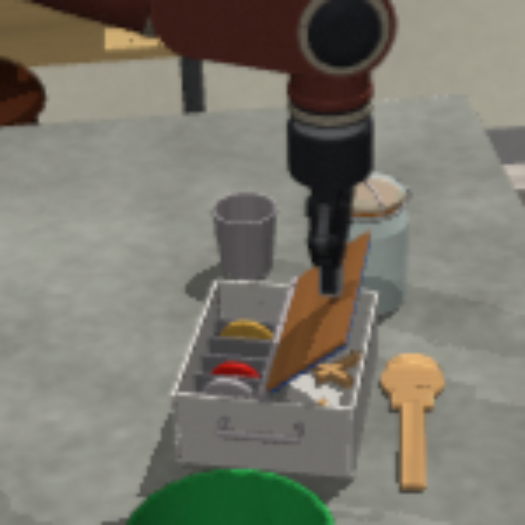

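The picture shows the cover past the spine, wood side up, leaning on the fingertips at about 2.45 rad. The caddy hasn't shifted.

{"name": "apply_moves", "arguments": {"targets": [{"translation":[-0.031,0,0.036],"twist":0,"hand":0},{"translation":[-0.029,0,0.038],"twist":0,"hand":0},{"translation":[-0.027,0,0.04],"twist":0,"hand":0},{"translation":[-0.024,0,0.042],"twist":0,"hand":0},{"translation":[-0.022,0,0.043],"twist":0,"hand":0},{"translation":[-0.019,0,0.044],"twist":0,"hand":0},{"translation":[-0.016,0,0.046],"twist":0,"hand":0}]}}

```text
time: 9.1
tool_pos: [0.6732, 0.1064, 0.1364]
tool_rot: [0.0, 0.138, 0.99, -0.0]
contact_force: [-0.4, -0.5, 0.1]
gripper_width: 0.002
grasp_force: 0.5
```

{"name": "apply_moves", "arguments": {"targets": [{"translation":[-0.014,0,0.04],"twist":0,"hand":0},{"translation":[-0.01,0,0.04],"twist":0,"hand":0},{"translation":[-0.007,0,0.04],"twist":0,"hand":0},{"translation":[-0.003,0,0.03],"twist":0,"hand":0},{"translation":[0,0,0.0],"twist":0,"hand":0}]}}

```text
time: 9.6
tool_pos: [0.6759, 0.1057, 0.121]
tool_rot: [-0.0, 0.138, 0.99, 0.0]
contact_force: [-0.1, -0.8, 0.0]
gripper_width: -0.002
grasp_force: 0.0
```

{"name": "apply_moves", "arguments": {"targets": [{"translation":[0,0,0.02],"twist":0,"hand":0},{"translation":[0,0,0.02],"twist":0,"hand":0},{"translation":[0,0,0.015],"twist":0,"hand":0},{"translation":[0,0,0],"twist":0,"hand":0}]}}

```text
time: 10.0
tool_pos: [0.6761, 0.1057, 0.116]
tool_rot: [-0.0, 0.138, 0.99, 0.0]
contact_force: [-1.2, -0.1, 0.2]
gripper_width: -0.006
grasp_force: 0.0
```

{"name": "apply_moves", "arguments": {"targets": [{"translation":[0,0,0.01],"twist":0,"hand":0},{"translation":[0,0,0.01],"twist":0,"hand":0},{"translation":[0,0,0],"twist":0,"hand":0}]}}

```text
time: 10.3
tool_pos: [0.6762, 0.1056, 0.1151]
tool_rot: [-0.0, 0.138, 0.99, -0.0]
contact_force: [-2.2, -0.2, 4.6]
gripper_width: -0.0
grasp_force: 2.4
```

4.6 N at exactly the height expected for flat. One small extra press, then straight up.

{"name": "apply_moves", "arguments": {"targets": [{"translation":[0,0,0.008],"twist":0,"hand":0},{"translation":[0,0,0],"twist":0,"hand":0}]}}

```text
time: 10.5
tool_pos: [0.6762, 0.1056, 0.115]
tool_rot: [-0.0, 0.138, 0.99, -0.0]
contact_force: [-4.1, 0.1, 7.7]
gripper_width: 0.0
grasp_force: 4.0
```

{"name": "apply_moves", "arguments": {"targets": [{"translation":[0,0,-0.03],"twist":0,"hand":0},{"translation":[0,0,-0.1],"twist":0,"hand":0},{"translation":[0,0,-0.2],"twist":0,"hand":0},{"translation":[0.2,0,-0.3],"twist":0,"hand":0},{"translation":[0.4,0,-0.2],"twist":0,"hand":0},{"translation":[0.4,0,0],"twist":0,"hand":0},{"translation":[0.4,0,0],"twist":0,"hand":0},{"translation":[0,0,0],"twist":0,"hand":0}]}}

```text
time: 11.3
tool_pos: [0.5373, 0.1451, 0.1953]
tool_rot: [-0.002, 0.137, 0.991, -0.0]
contact_force: [0.2, -1.3, -0.5]
gripper_width: 0.001
grasp_force: 0.0
```

Run:
```python
from h import *
im=grab_frame("side");t=grab_frame("top")
f=lambda a:cv2.resize(a,(398,398),interpolation=cv2.INTER_CUBIC)
cv2.imwrite("pics/a5.png",np.hstack([f(im[100:230,190:320]),f(t[130:260,150:280])])[:,:,::-1])
s=state();print(s['time'],s['tool_pos'],s['contact_force'])
```

```text
11.4 [0.54122962 0.14420781 0.19670313] [ 0.02370849  0.43766665 -0.06104447]
```

View pics/a5.png

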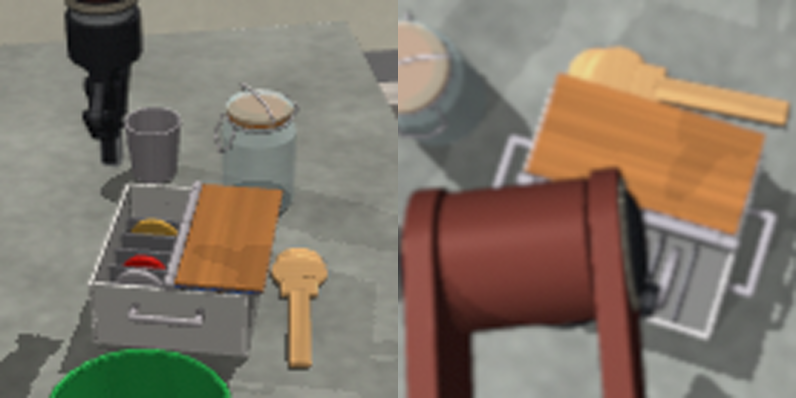

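The cover lies flat on the far bay with the wood up (side crop about (180-280,185-290)). The slots are open, the caddy and bystanders are in place, and the gripper is clear.

```bash
python3 -c "
from plant import *
print(job_done())"
```

```text
the job is handed in; nothing more can be done
None
```

The cover is turned over the spine and lies flat on the far bay with the slots open, the caddy shows no visible shift, the bystanders were left alone, and the job was handed in at about 11.4 s.

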